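Close and lock the battery bay of the bulb charger

TASK

The charging box for the solar bulbs has its battery bay open. Slide the flat battery cover fully shut over the cells, and only then slide the lock knob beside it all the way in, to its end stop, so that its bolt lies behind the cover. Leave the crockery and other things standing around the box where they are.

Things in the scene. Friction and masses are not known exactly. Their poses are not given: they have to be found in the camera images.
- charger: White plastic charging box, fixed, 200 (its x) x 250 (its y) x 55 mm high; origin at the centre of its underside, z up, its x within 0.7 rad of world x. Two rails 9 mm high on its flat top (the deck) guide the cover along y, at x = -18 to -6 and 86 to 98 mm; the first has a gap at y = -22 to 4 mm for the lock bolt. Only rib and knob stand higher than the rails.
- bay (a point): Centre of the mouth of the open battery bay sunk in the box's deck: 80 x 80 mm, 33 mm deep, three steel cells lying in it. Box frame: x = 40, y = -65, z = 55 mm (deck height). Axes are the box's.
- cover (a joint): Slide of the battery cover along the box's y: 0 m = fully shut (end stop, bay covered), grows to 0.100 (end stop) as it opens towards the box's +y. Starts 0.05 to 0.09. About 2 N of friction plus slight damping, no spring; stays where it is left.
- cover_rib (a point): Middle of the top of the cover's grip rib. The cover is a flat grey plate 99 (x) x 95 (y) x 5 mm on the deck between the rails. The rib is 44 mm long along box x, 12 mm thick along box y (the sliding direction), top 26.5 mm above the deck; 17.5 mm in from the cover's closing (-y) edge. Box frame: x = 40, y = -95.5 mm + joint value, z = 81.5 mm. Axes are the box's.
- lock (a joint): Slide of the lock along the box's x: 0 m = released (knob near the box's -x edge, bolt clear of the cover's path), 0.030 = fully locked (end stop; bolt just behind the shut cover's +y edge). Starts 0 to 0.008. About 1.5 N of friction plus slight damping, no spring; stays where it is left.
- lock_knob (a point): Middle of the top of the lock's upright grey knob, 14 mm thick along box x (the sliding direction), 20 mm wide along y, top 26.5 mm above the deck, on a 5 mm thick plate 30 x 22 mm. Box frame: x = -72 mm + joint value, y = -9, z = 81.5 mm. A flat steel bolt 9 mm wide, 5 mm thick, points from it to box +x. Axes are the box's.
- cup: Bystander, loose: blue plastic cup, 85 mm tall, 76 mm wide at the rim; origin at the centre of its underside.
- egg_cup: Bystander, loose: white ceramic egg cup on a foot, 65 mm tall, 50 mm wide; origin at the centre of its underside.
- teaspoon: Bystander, loose: steel teaspoon lying flat, 140 mm long, along its x; origin at the centre of its underside, z up.
- tin: Bystander, loose: round steel tin box with a twist cap, 63 mm tall, 76 mm wide; origin at the centre of its underside.
- mug: Bystander, loose: white ceramic mug, 90 mm tall, 80 mm wide plus handle; origin at the centre of its underside.
- jar: Bystander, loose: small glass jar with a steel cap, 85 mm tall, 56 mm wide; origin at the centre of its underside.

How it is judged (in metres and radians):
On the way, in this order (a step that is already met when the one before it is completed fails the run):
1. the cover is fully shut (within 4 mm) while the lock is still released (less than 12 mm along its slide) (value of joint cover below 0.004 m and value of joint lock below 0.012 m), for 0.2 s.
2. the lock is fully in (within 4 mm of its end stop) with the cover still shut (value of joint cover below 0.004 m and value of joint lock above 0.026 m), for 0.2 s.
At the end, for the whole second after the job is handed in: The cover is shut to within 4 mm of its closed stop, the lock is within 4 mm of its locked stop, both at rest, and none of the six bystanders has moved more than 30 mm or been tipped by more than 0.5 rad (all of step 2 and velocity of joint cover between -0.01 and 0.01 m/s and velocity of joint lock between -0.01 and 0.01 m/s and not (distance of any of cup, egg_cup, teaspoon, tin, mug, jar from where it was at the start of the episode above 0.03 m or angle between any of cup, egg_cup, teaspoon, tin, mug, jar's own z axis and vertical above 0.5 rad)); the robot touches nothing.
It fails at once if a bystander is moved by more than 30 mm or tipped by more than 0.5 rad (distance of any of cup, egg_cup, teaspoon, tin, mug, jar from where it was at the start of the episode above 0.03 m or angle between any of cup, egg_cup, teaspoon, tin, mug, jar's own z axis and vertical above 0.5 rad).
It also fails if it takes over 43 s, if anything falls off the work surface, if the arm or the gripper's body presses on something with over 40 N, if the wrist force passes 120 N, or if a joint passes its speed limit or range.

ROBOT

A 6-joint arm with a two-finger parallel gripper is mounted at the origin on the work surface. World frame = base frame: x ahead of the robot, y to its left, z up, the work surface at z = 0. Lengths are in mm, angles in rad, forces in N, time in s.
With the tool pointing down it reaches from about 275 to 750 mm from the base axis. Payload 10.2 kg.
Tool frame: the origin (TCP) lies on the front face of the gripper's body, between the roots of the fingers; the fingertips stand 73 mm ahead of it and the grasp point (between the pads) lies r.tcp_to_grasp ahead of it (r.tcp_to_grasp is the distance from the TCP to the grasp point, in mm); z points along the fingers, y is the line along which they close (so a half turn about z gives the same grasp; the last joint's range is limited). The gripper opens to 85 mm and grips with 20 to 120 N. Pads are 22 mm wide; open, the fingers measure 114 mm over their backs; the gripper's body (76 mm by 85 mm) begins 54 mm behind the grasp point. The pads swing forward as they close: fully open they stand 13 mm farther back than shut.
Start: joints at [-1.333, 0.313, 1.498, -0, 1.331, -0.223], TCP at [233.438, -470.254, 303.894] pointing down, gripper open.
Joint ranges: [-2.94, 2.94], [-0.97, 2.17], [0.19, 2.56], [-1.23, 4.37], [0.02, 3.11], [-2.88, 2.88]. Speed limits (rad/s): [2.39, 2.39, 3.01, 3.14, 3.14, 3.14].

INTERFACE

Orientations are given as a rotation vector (axis times angle).
In Python, from plant import r, cams gives the robot as it stands.
- The arm moves only by the tool step_arm, never from a script. Its argument "targets" is text: rows parted by semicolons, each of 6 numbers parted by spaces: the shift along the tool's x, y, z in m, then the turn, a rotation vector about the tool's x, y, z in rad. In form: tx ty tz wx wy wz; .... A call has 1 to 12 rows; each row is the pose to reach, as a shift and turn from the pose commanded when the call began, along the tool's axes at that moment; what a row does not reach only later rows make up. A row lasts 1/12 s, in which the tool goes at most 41.7 mm and 7.16 degrees, less where a joint would pass 70% of its speed; a pose out of reach is approached as far as the arm can. A call with a gripper value outside its range is refused whole. "gripper" is the opening, from -1 (shut) to 1 (fully open), set as the call begins (left out, the last holds). The fingers move at their own pace and stop on an object; the grip force is fixed at half the most. Time passes only in rows, so rows that repeat a pose let the fingers close. It gives the time, the measured TCP pose, the force, the opening and the grip force at its end, in the units of the state.
- r.get_state(): the state, without advancing time (a new reading comes with each control period).
- cams.camera(name): name is "side" or "top" or "wrist"; returns a dict with "frame" (384x512x3 uint8, red, green, blue), "fx", "fy", "cx", "cy" (pixels), "R" (3x3) and "t" (3): a world point X has camera coordinates R X + t; the wrist camera has in their place "T_tool_cam" (4x4, takes a point from camera to tool coordinates, whose origin is the TCP and whose axes are the flange's). Camera axes: x right, y down, z forward; pixel columns grow to the right and rows downward; lengths in mm; the calibration is good to about 2 mm. A picture is of the moment at which its call begins: read the wrist's pose just before it. There is no depth.
- r.job_done(): hands the job in; it is judged then, once.
The state is a dict: "time_s": time; "joints": joint angles; "joint_velocities": joint speeds; "effort": joint torques, N m; "ee_pos": TCP position; "tool_rot": TCP orientation; "wrist_force": force on the tool from outside, world axes, zero at the start; "ft_torque": the same for the moment, N m; "grip_width": finger opening in mm; "grasp_force": force on a finger pad.
Only numpy, scipy, OpenCV 4.12 (cv2) and the standard library are available. Lean on these libraries where they do the work, as an engineer would, in place of code of your own. Each camera call takes 0.05 s, during which the arm holds its last target. There are 200 camera calls.

## Working session

There is one attempt and no reset: what is moved stays moved. The work goes in short steps, Python scripts to look and compute and a tool call to move; the robot and the scene stay as the last step left them, time stands still between calls to the robot, and variables do not carry over. Pictures are saved under pics/ and viewed, at most 10 in all, crops included, and the job is handed in when it is done.

Besides the shell and the picture viewer there is one more tool, called after "Call:" as name(argument=value, ...) on one line, values as JSON. step_arm: Moves the arm, as the interface text tells. Its arguments: {"type":"object","properties":{"targets":{"type":"string"},"gripper":{"type":"number"}},"required":["targets"]}

```bash
mkdir -p pics; ls; python3 - <<'E'
from plant import r,cams
import cv2,numpy as np
s=r.get_state();print(s['time_s'],s['ee_pos'],s['tool_rot'],r.tcp_to_grasp,s['grip_width'])
for n in ['top','side']:
    c=cams.camera(n);cv2.imwrite(f'pics/{n}0.png',c['frame'][:,:,::-1]);np.savez(f'{n}0.npz',**c)
    print(n,c['fx'],c['fy'],c['cx'],c['cy'],(-c['R'].T@c['t']))
E
```

```text
pics
0.0 [ 233.38962762 -470.08055263  303.33942127] [-3.05734110e+00 -7.17104396e-01 -8.17906717e-06] 53.900000000000006 85.54952358035703
top 382.03092839150315 382.03092839150315 256.3657472912768 195.25748965808438 [438.18951513  49.13649567 959.62604064]
side 432.3088023986686 432.3088023986686 254.18031206198597 201.35006454903987 [571.49401323 871.85589302 697.21591337]
```

View pics/top0.png

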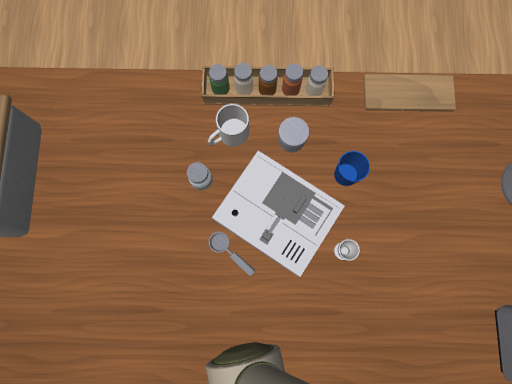

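View pics/side0.png

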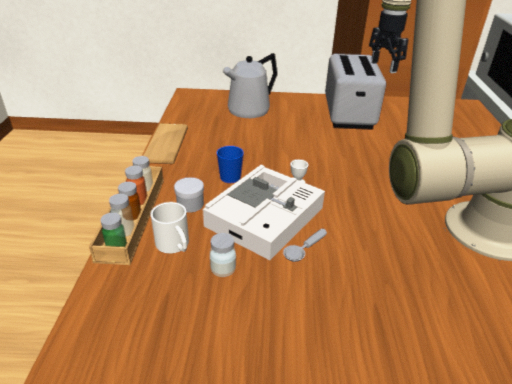

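The top view shows the box with deck corners at about (260,153), (343,207), (301,273) and (214,215). The rib is near (300,202) and the knob near (266,237). The cup (352,168), egg cup (347,250), tin, mug, jar and spoon stand around the box.

```bash
cat > h.py <<'E'
import numpy as np,cv2
def ray(c,u,v,z):
    d=c['R'].T@np.array([(u-c['cx'])/c['fx'],(v-c['cy'])/c['fy'],1.]); o=-c['R'].T@c['t']
    return o+d*(z-o[2])/d[2]
def proj(c,X):
    p=c['R']@np.asarray(X,float)+c['t']; return np.array([c['fx']*p[0]/p[2]+c['cx'],c['fy']*p[1]/p[2]+c['cy']])
E
python3 - <<'E'
from h import *
c=dict(np.load('top0.npz'));f=c['frame'];hsv=cv2.cvtColor(f,cv2.COLOR_RGB2HSV)
m=((hsv[...,1]<45)&(hsv[...,2]>195)).astype('uint8')
m[:140]=0;m[280:]=0
m=cv2.morphologyEx(m,cv2.MORPH_CLOSE,np.ones((3,3)))
cs=max(cv2.findContours(m,0,2)[0],key=cv2.contourArea)
P=np.array([ray(c,*p[0],55)[:2] for p in cs],np.float32)
R=cv2.minAreaRect(P);print(R,cv2.boxPoints(R))
# hull polygon
q=cv2.approxPolyDP(cv2.convexHull(cs),5,True)[:,0];print(q.tolist(),[ray(c,*p,55)[:2].round() for p in q])
im=f[140:285,195:360,::-1];cv2.imwrite('pics/crop.png',cv2.resize(im,None,fx=4.8,fy=4,interpolation=cv2.INTER_CUBIC) if 0 else cv2.resize(im,None,fx=4,fy=4,interpolation=cv2.INTER_CUBIC))
for p in [(352,168),(347,250),(293,135)]: print(ray(c,*p,70).round())
E
```

```text
((576.7649536132812, -7.4790802001953125), (248.81248474121094, 199.03848266601562), 57.2389030456543) [[ 425.75494   -58.242973]
 [ 593.13324  -165.95013 ]
 [ 727.77496    43.284813]
 [ 560.39667   150.99197 ]]
[[258, 151], [343, 206], [300, 275], [213, 217]] [array([726.,  42.]), array([ 592., -163.]), array([428., -59.]), array([561., 148.])]
[ 682. -184.   70.]
[ 486. -166.   70.]
[764. -43.  70.]
```

View pics/crop.png

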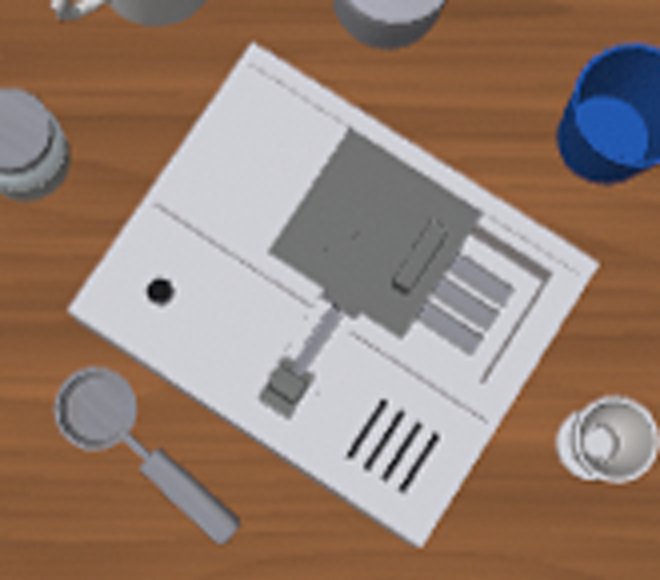

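```bash
cat >> h.py <<'E'
psi=np.radians(-32.76);C=np.array([576.8,-7.5]);B=np.array([[np.cos(psi),-np.sin(psi)],[np.sin(psi),np.cos(psi)]])
w=lambda x,y:C+B@np.array([x,y]); b=lambda X:B.T@(np.asarray(X)[:2]-C)
E
python3 - <<'E'
from h import *
c=dict(np.load('top0.npz'))
t=lambda x,y:(x/4+195-.375,y/4+140-.375)
for n,p,z in [('rib',(421,255),81.5),('knob',(289,381),81.5),('cov corners',(350,128),60),('',(482,212),60),('',(403,338),60),('',(269,251),60),('cup rim',(625,110),85),('egg',(620,440),65)]:
    X=ray(c,*t(*p),z);print(n,X.round(1),b(X).round(1))
print('rib shut',w(40,-95.5),'knob',w(-72,-9))
from plant import r
from scipy.spatial.transform import Rotation as Ro
M=Ro.from_rotvec(r.get_state()['tool_rot']).as_matrix();print(M.round(3))
E
```

```text
rib [591.9 -56.6  81.5] [ 39.3 -33.1]
knob [517.5  19.9  81.5] [-64.7  -9. ]
cov corners [673.4 -16.7  60. ] [86.2 44.5]
 [622.4 -96.1  60. ] [ 86.3 -49.8]
 [545.7 -48.   60. ] [ -4.2 -50.9]
 [596.8  31.7  60. ] [-4.4 43.8]
cup rim [ 680.2 -178.    85. ] [179.2 -87.4]
egg [ 487.3 -173.3   65. ] [  14.4 -187.9]
rib shut [ 558.76070371 -109.45505769] knob [511.38189881  23.89222891]
[[ 0.896  0.445 -0.   ]
 [ 0.445 -0.896  0.001]
 [ 0.    -0.001 -1.   ]]
```

Call:
step_arm(targets="0.033 -0.014 0 0 0 0; 0.066 -0.028 0 0 0 0; 0.100 -0.042 0 0 0 0; 0.133 -0.056 0 0 0 0; 0.166 -0.070 0 0 0 0; 0.199 -0.085 0 0 0 0; 0.232 -0.099 0 0 0 0; 0.266 -0.113 0 0 0 0; 0.299 -0.127 0 0 0 0; 0.332 -0.141 0 0 0 0; 0.365 -0.155 0 0 0 0; 0.398 -0.169 0 0 0 0", gripper=-1)

```text
time_s: 1.1
ee_pos: [515.6, -140.2, 303.7]
tool_rot: [-3.058, -0.718, 0.001]
wrist_force: [0.2, 0.8, 0.6]
grip_width: 0.0
grasp_force: 0.0
```

Call:
step_arm(targets="0.033 -0.014 0.01 0 0 -0.09; 0.066 -0.028 0.02 0 0 -0.18; 0.100 -0.042 0.03 0 0 -0.27; 0.133 -0.057 0.04 0 0 -0.36; 0.133 -0.057 0.06 0 0 -0.45; 0.133 -0.057 0.08 0 0 -0.538; 0.133 -0.057 0.08 0 0 -0.538; 0.133 -0.057 0.08 0 0 -0.538")

```text
time_s: 1.77
ee_pos: [608.3, -31.7, 223.3]
tool_rot: [-2.759, -1.5, 0.003]
wrist_force: [0.4, -0.4, 0.1]
grip_width: -0.0
grasp_force: 0.0
```

```bash
cat > look.py <<'E'
import sys
from h import *
from plant import r,cams
from scipy.spatial.transform import Rotation as Ro
s=r.get_state();M=Ro.from_rotvec(s['tool_rot']).as_matrix()
print('t',s['time_s'],'box',b(s['ee_pos']).round(1),'z',s['ee_pos'][2].round(1),'F',np.round(s['wrist_force'],1),'w',round(s['grip_width'],1))
print((B.T@M[:2,:2]).round(3).tolist(),M[2].round(3))
for n in sys.argv[1:]:
    c=cams.camera(n);cv2.imwrite(f"pics/{n}_{s['time_s']:.2f}.png",cv2.resize(c['frame'][100:290,150:400],None,fx=3,fy=3,interpolation=cv2.INTER_CUBIC)[:,:,::-1])
    if n=='side': print('tip73 px crop',(proj(c,s['ee_pos']+73*M[:,2])-[150,100])*3)
    print(f"pics/{n}_{s['time_s']:.2f}.png")
E
python3 look.py side
```

```text
t 1.7667 box [39.6 -3.3] z 223.3 F [ 0.4 -0.4  0.1] w -0.0
[[0.003, 1.0], [1.0, -0.003]] [-0.001 -0.002 -1.   ]
tip73 px crop [311.85644416 184.31717949]
pics/side_1.77.png
```

View pics/side_1.77.png

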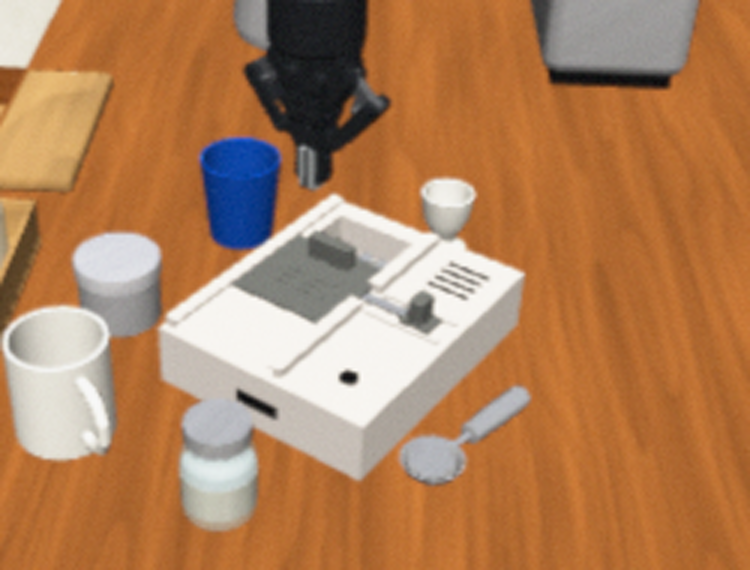

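The projected 73 mm tip lands at (312,184) in the crop. The shut fingertips appear there, hanging above the cover just behind the rib at (332,250). So the tips really are 73 mm ahead and the path down is clear.

Call:
step_arm(targets="0 0 0.02 0 0 0; 0 0 0.04 0 0 0; 0 0 0.06 0 0 0; 0 0 0.07 0 0 0; 0 0 0.076 0 0 0; 0 0 0.082 0 0 0; 0 0 0.082 0 0 0")

```text
time_s: 2.4
ee_pos: [608.7, -31.9, 142.0]
tool_rot: [2.758, 1.503, 0.0]
wrist_force: [-0.9, -0.1, -0.3]
grip_width: -0.1
grasp_force: 0.0
```

Call:
step_arm(targets="-0.006 0 0 0 0 0; -0.012 0 0 0 0 0; -0.018 0 0 0 0 0; -0.024 0 0 0 0 0; -0.030 0 0 0 0 0; -0.036 0 0 0 0 0; -0.042 0 0 0 0 0; -0.048 0 0 0 0 0; -0.054 0 0 0 0 0; -0.060 0 0 0 0 0; -0.065 0 0 0 0 0; -0.065 0 0 0 0 0")

```text
time_s: 3.4
ee_pos: [572.8, -87.2, 141.7]
tool_rot: [-2.758, -1.503, 0.001]
wrist_force: [-0.7, -0.7, 0.1]
grip_width: -0.1
grasp_force: 0.0
```

Call:
step_arm(targets="-0.003 0 0 0 0 0; -0.006 0 0 0 0 0; -0.008 0 0 0 0 0; -0.010 0 0 0 0 0; -0.010 0 0 0 0 0")

```text
time_s: 3.82
ee_pos: [567.7, -95.0, 141.7]
tool_rot: [-2.758, -1.504, 0.001]
wrist_force: [0.3, 0.5, -0.4]
grip_width: 0.3
grasp_force: 0.0
```

```bash
python3 look.py
```

```text
t 3.8167 box [ 39.7 -78.5] z 141.7 F [ 0.3  0.5 -0.4] w 0.3
[[0.0, 1.0], [1.0, -0.0]] [-0.    -0.001 -1.   ]
```

Call:
step_arm(targets="-0.001 0 0 0 0 0; -0.002 0 0 0 0 0; -0.003 0 0 0 0 0; -0.003 0 0 0 0 0")

```text
time_s: 4.15
ee_pos: [567.1, -95.7, 141.8]
tool_rot: [-2.757, -1.504, -0.006]
wrist_force: [7.6, 11.3, -3.4]
grip_width: -0.0
grasp_force: 6.9
```

```bash
python3 look.py top
```

```text
t 4.15 box [ 39.6 -79.4] z 141.8 F [ 7.6 11.3 -3.4] w -0.0
[[0.0, 1.0], [1.0, -0.0]] [ 0.004  0.001 -1.   ]
pics/top_4.15.png
```

The cover hit its stop, with 13.6 N at the predicted place. Next I back off, rise and go behind the knob.

Call:
step_arm(targets="0.006 0 0 0 0 0; 0.012 0 0 0 0 0; 0.014 0 -0.02 0 0 0; 0.016 0 -0.045 0 0 0; 0.030 -0.025 -0.045 0 0 0; 0.045 -0.05 -0.045 0 0 0; 0.060 -0.075 -0.045 0 0 0; 0.072 -0.10 -0.045 0 0 0; 0.072 -0.12 -0.045 0 0 0; 0.072 -0.138 -0.045 0 0 0; 0.072 -0.138 -0.045 0 0 0; 0.072 -0.138 -0.045 0 0 0")

```text
time_s: 5.2
ee_pos: [489.3, 38.2, 187.2]
tool_rot: [2.757, 1.505, 0.0]
wrist_force: [0.3, -0.3, 0.3]
grip_width: 0.3
grasp_force: 0.0
```

```bash
python3 look.py top side
```

```text
t 5.2 box [-98.3  -8.9] z 187.2 F [ 0.3 -0.3  0.3] w 0.3
[[-0.001, 1.0], [1.0, 0.001]] [-0.     0.001 -1.   ]
pics/top_5.20.png
tip73 px crop [458.00608676 276.98923523]
pics/side_5.20.png
```

View pics/side_5.20.png

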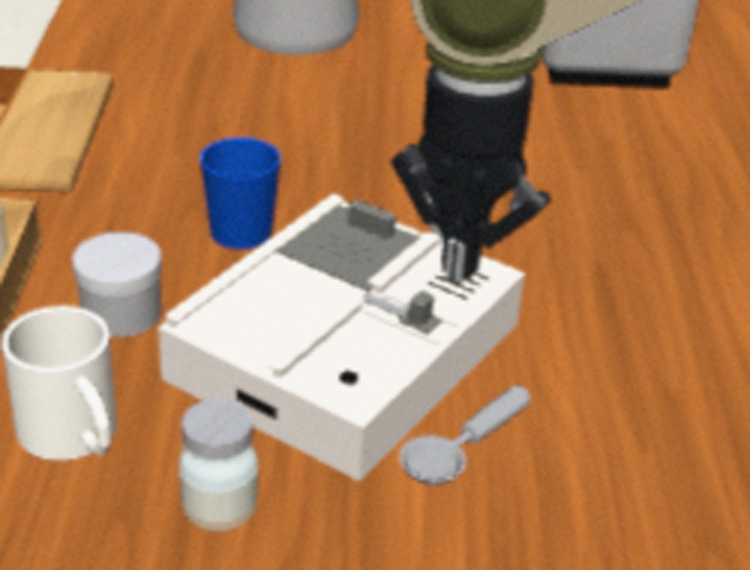

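The picture shows the bay covered, with the rib at (372,215) at the far end. The bolt is still clear, the knob is at (422,305), and the fingers at (458,277) are above and behind it.

Call:
step_arm(targets="0 0 0.015 0 0 0; 0 0 0.03 0 0 0; 0 0 0.04 0 0 0; 0 0 0.046 0 0 0; 0 0 0.046 0 0 0; 0 0.005 0.046 0 0 0; 0 0.010 0.046 0 0 0; 0 0.014 0.046 0 0 0; 0 0.018 0.046 0 0 0; 0 0.022 0.046 0 0 0; 0 0.026 0.046 0 0 0; 0 0.026 0.046 0 0 0")

```text
time_s: 6.3
ee_pos: [511.8, 23.4, 141.0]
tool_rot: [2.758, 1.504, 0.001]
wrist_force: [0.4, -0.2, -0.1]
grip_width: 0.3
grasp_force: 0.0
```

Call:
step_arm(targets="0 0.002 0 0 0 0; 0 0.004 0 0 0 0; 0 0.005 0 0 0 0; 0 0.006 0 0 0 0; 0 0.006 0 0 0 0")

```text
time_s: 6.72
ee_pos: [516.3, 20.6, 140.9]
tool_rot: [2.758, 1.504, 0.0]
wrist_force: [-0.5, 1.2, 1.0]
grip_width: -0.1
grasp_force: 0.3
```

```bash
python3 look.py
```

```text
t 6.7167 box [-66.1  -9.2] z 140.9 F [-0.5  1.2  1. ] w -0.1
[[0.0, 1.0], [1.0, -0.0]] [-0.  0. -1.]
```

Call:
step_arm(targets="0 0.001 0 0 0 0; 0 0.002 0 0 0 0; 0 0.003 0 0 0 0; 0 0.004 0 0 0 0; 0 0.004 0 0 0 0")

```text
time_s: 7.13
ee_pos: [519.0, 18.8, 140.8]
tool_rot: [-2.756, -1.504, 0.002]
wrist_force: [-6.4, 3.3, 4.0]
grip_width: -0.1
grasp_force: 3.1
```

```bash
python3 look.py
```

```text
t 7.1333 box [-62.8  -9.1] z 140.8 F [-6.4  3.3  4. ] w -0.1
[[0.0, 1.0], [1.0, -0.0]] [-0.    -0.002 -1.   ]
```

Call:
step_arm(targets="0 0.001 0 0 0 0; 0 0.002 0 0 0 0; 0 0.002 0 0 0 0; 0 0.002 0 0 0 0")

```text
time_s: 7.47
ee_pos: [519.6, 18.5, 140.7]
tool_rot: [-2.753, -1.503, 0.006]
wrist_force: [-12.6, 6.0, 9.0]
grip_width: 0.2
grasp_force: 7.3
```

Call:
step_arm(targets="0 -0.006 0 0 0 0; 0 -0.012 0 0 0 0; 0 -0.02 0 0 0 0; 0 -0.02 -0.03 0 0 0; 0 -0.02 -0.06 0 0 0; 0 -0.04 -0.09 0 0 0; 0 -0.07 -0.10 0 0 0; 0 -0.10 -0.10 0 0 0; 0 -0.10 -0.10 0 0 0; 0 -0.10 -0.10 0 0 0")

```text
time_s: 8.3
ee_pos: [436.4, 72.1, 241.3]
tool_rot: [2.756, 1.506, 0.002]
wrist_force: [0.2, -1.4, -0.4]
grip_width: -0.0
grasp_force: 0.0
```

```bash
python3 look.py side
```

```text
t 8.3 box [-161.1   -9. ] z 241.3 F [ 0.2 -1.4 -0.4] w -0.0
[[-0.001, 1.0], [1.0, 0.001]] [ 0.001  0.001 -1.   ]
tip73 px crop [538.08884023 246.76525016]
pics/side_8.30.png
```

```bash
python3 - <<'E'
from h import *
from plant import cams
f={n:cams.camera(n) for n in ['top','side']}
c=f['top'];cv2.imwrite('pics/fin.png',cv2.resize(c['frame'][140:285,195:360,::-1],None,fx=4,fy=4,interpolation=cv2.INTER_CUBIC))
for n,x,y in [('knob locked',-42,-9),('rib shut',40,-95.5)]:
    print(n,(proj(c,[*w(x,y),81.5])-[195,140]+.375)*4,(proj(f['side'],[*w(x,y),81.5])-[150,100])*3)
E
```

```text
knob locked [310.52360973 348.01457673] [395.08625097 285.51790773]
rib shut [512.72217569 312.62555015] [370.30462828 207.91106442]
```

View pics/side_8.30.png

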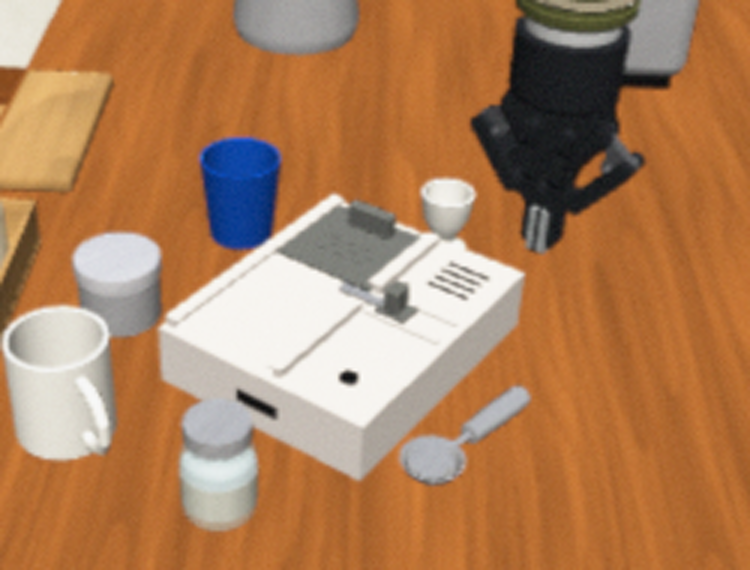

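View pics/fin.png

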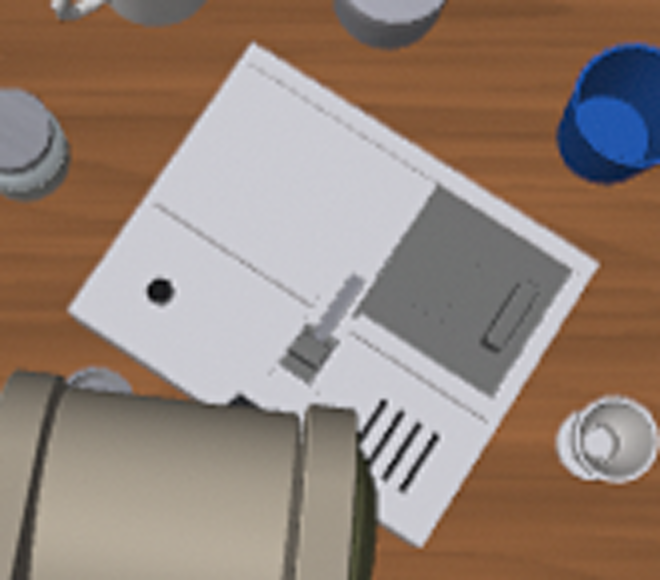

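In the top view the rib top is at about (511,313) and the knob top at about (312,348). Both match the projections for shut and locked, (513,313) and (311,348). The bolt lies behind the cover, and nothing around the box has moved.

```bash
python3 -c "
from plant import r
print(r.job_done())"
```

```text
the job is handed in; nothing more can be done
None
```

I slid the cover fully shut and then the lock knob in to its end stop; both match their closed positions in the final picture, nothing around the box looks moved, and I handed the job in at about 8.4 s (no verdict was shown).

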